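# Face up the cartons in the shelf tray

### The arm

A 6-joint arm with a two-finger parallel gripper is mounted at the origin on the work surface. World frame = base frame: x ahead of the robot, y to its left, z up, the work surface at z = 0. Lengths are in m, angles in rad, forces in N, time in s.
With the tool pointing down it reaches from about 0.35 to 0.975 m from the base axis. Payload 4.9 kg.
Tool frame: the origin (TCP) lies at the very end of the fingers, on their centre line; the grasp point (between the pads) lies ctrl.hold_point_z behind it (ctrl.hold_point_z is the distance from the TCP to the grasp point, in m); z points along the fingers, y is the line along which they close (so a half turn about z gives the same grasp; the last joint's range is limited). The gripper opens to 85 mm and grips with 20 to 120 N. Pads are 22 mm wide; open, the fingers measure 114 mm over their backs; the gripper's body (76 mm by 85 mm) begins 54 mm behind the grasp point. The pads swing forward as they close: fully open they stand 13 mm farther back than shut.
Start: joints at [1.205, 0.053, 1.613, -0, 1.476, -0.119], TCP at [0.153, 0.606, 0.231] pointing down, gripper open.
Joint ranges: [-3.01, 3.01], [-1.01, 2.22], [0.06, 2.58], [-1.02, 4.17], [0.09, 2.62], [-3.14, 3.14]. Speed limits (rad/s): [2.57, 2.57, 3.14, 3.14, 3.14, 3.14].

### API

Orientations are given as a rotation vector (axis times angle).
In Python, from station import ctrl gives the robot as it stands. The module is installed in compiled form; this text tells all that it offers.
- The arm moves only by the tool jog_arm, never from a script. Its argument "deltas" is a list of rows, each a list of 3 entries, a list of its own where there are three numbers: the closure, from -1 (fully open) to 1 (shut), then the shift along the world's x, y, z scaled (see below), then the turn, a rotation vector about the world's x, y, z scaled (see below). A call has 1 to 12 rows; each row is the pose to reach, as a shift and turn from the pose commanded when the call began, turning the shorter way round; what a row does not reach only later rows make up. The controller multiplies each number of a shift by 0.4 m and each number of a turn by 180 degrees. A row lasts 1/12 s, in which the tool goes at most 41.7 mm and 7.16 degrees, less where a joint would pass 70% of its speed; a pose out of reach is approached as far as the arm can. A call with a number of a shift or a turn outside -1 to 1 is refused whole. A call with a gripper value outside its range is refused whole. The fingers move at their own pace and stop on an object; "squeeze" is the grip in N (left out, the last holds). Time passes only in rows, so rows that repeat a pose let the fingers close. It gives the time, the measured TCP pose, the force, the opening and the grip force at its end, in the units of the state.
- ctrl.get_obs(): the state, without advancing time (a new reading comes with each control period).
- ctrl.get_image(name): name is "scene" or "top"; returns the picture (400x640x3 uint8, red, green, blue); there is no depth.
- ctrl.get_calibration(name): a dict with "K" (3x3 intrinsics, pixels), "extrinsics" (4x4, takes a point from world to camera coordinates). Camera axes: x right, y down, z forward; pixel columns grow to the right and rows downward; lengths in m; the calibration is good to about 2 mm. A picture is of the moment at which its call begins. get_calibration takes no time and is no camera call.
- ctrl.finish_job(): hands the job in; it is judged then, once.
The state is a dict: "t": time; "q": joint angles; "dq": joint speeds; "effort": joint torques, N m; "tool_pos": TCP position; "tool_rot": TCP orientation; "contact_force": force on the tool from outside, world axes, zero at the start; "wrist_torque": the same for the moment, N m; "opening": finger opening in m; "grip_force": force on a finger pad.
Only numpy, scipy, OpenCV 4.12 (cv2) and the standard library are available. Lean on these libraries where they do the work, as an engineer would, in place of code of your own. Each camera call takes 0.05 s, during which the arm holds its last target. There are 200 camera calls.

### The job

Three identical small cartons belong in the low cardboard tray; two stand in it askew and the third lies fallen on the table. Stand the fallen one up on end on the bare table and let go of it there, then take it again, put it in the tray and nudge all three into one straight, snug row: upright on their ends, broad sides square against the tray's back ledge, touching side by side with no gaps, the first one against the end ledge (any order). Do not knock over the cartons in the tray, and leave the other groceries where they are.

Things in the scene. Friction and masses are not known exactly. Their poses are not given: they have to be found in the camera images.
- tray: brown cardboard tray fixed to the table, floor 116 x 276 mm, 6 mm thick. Ledges 6 mm thick, 24 mm high above the floor, run along its back (+x) and its +y end; front (-x) and -y end are open. Origin: on the table; in its frame the back ledge's inner face is at x = 55 mm, the end ledge's at y = 135 mm, the open edges at x = -55 and y = -135 mm
- tray_corner (a point): inner corner of the tray where back ledge and end ledge meet, on the floor's top (6 mm above the table); axes as the tray's
- carton_a: white paperboard carton with a red band round its middle, 46 (x, thin) x 60 (y, wide) x 90 mm (z, high), about 150 g, standing askew in the tray; origin: centre of its underside, z up
- carton_b: white paperboard carton with a red band round its middle, 46 (x, thin) x 60 (y, wide) x 90 mm (z, high), about 150 g, standing askew in the tray; origin: centre of its underside, z up
- carton_a_mid (a point): centre of carton_a, axes as its body
- carton_b_mid (a point): centre of carton_b, axes as its body
- carton_c: the fallen carton, same size and look as the other two, lying on a broad side outside the tray: 90 (x, its long axis, to become upright, either end up) x 60 (y, wide) x 46 mm (z, thin); origin: centre of the broad face it lies on at the start
- carton_c_mid (a point): centre of carton_c, axes as its body
- jar_near: glass jar of red sauce with a gold lid, 66 mm across, 88 mm high, standing; origin: centre of its underside. Leave it alone
- jar_far: glass jar of red sauce with a gold lid, 66 mm across, 88 mm high, standing; origin: centre of its underside. Leave it alone
- tin_front: food tin, 72 mm across, 40 mm high; origin: centre of its underside. Leave it alone
- tin_side: food tin, 72 mm across, 60 mm high; origin: centre of its underside. Leave it alone
- drink: white drink bottle with a blue cap, 60 mm across, 135 mm high; origin: centre of its underside. Leave it alone
- crackers: large red cracker box lying flat, 70 x 160 x 55 mm; origin: centre of its underside. Leave it alone

How it is judged:
By the outcome, as a careful person would: the job done as asked, in the order asked, and still so for the second after the job is handed in, with the robot touching nothing.
It also fails if it takes over 72 s, if anything falls off the work surface, if the arm or the gripper's body presses on something with over 40 N, if the wrist force passes 120 N, or if a joint passes its speed limit or range.

## Working session

There is one attempt and no reset: what is moved stays moved. The work goes in short steps, Python scripts to look and compute and a tool call to move; the robot and the scene stay as the last step left them, time stands still between calls to the robot, and variables do not carry over. Pictures are saved under pics/ and viewed, at most 10 in all, crops included, and the job is handed in when it is done.

Besides the shell and the picture viewer there is one more tool, called after "Request:" by a JSON object that holds its "api" and its "payload". jog_arm: Moves the arm, as the interface text tells. Its arguments: {"type":"object","properties":{"deltas":{"type":"array","items":{"type":"array"}},"squeeze":{"type":"number"}},"required":["deltas"]}

```bash
mkdir -p pics; ls; python3 - <<'E'
from station import ctrl
import cv2,numpy as np
np.set_printoptions(precision=4,suppress=True)
for n in("scene","top"):
    cv2.imwrite(f"pics/{n}0.png",ctrl.get_image(n)[:,:,::-1]); c=ctrl.get_calibration(n); print(n,c["K"],c["extrinsics"])
print(ctrl.get_obs(),ctrl.hold_point_z)
E
```

```text
pics
scene [[459.6756   0.     315.7829]
 [  0.     459.6756 204.577 ]
 [  0.       0.       1.    ]] [[ 0.4437  0.896  -0.0144 -0.258 ]
 [ 0.6045 -0.3112 -0.7333 -0.3018]
 [-0.6615  0.3167 -0.6798  1.7697]
 [ 0.      0.      0.      1.    ]]
top [[491.3485   0.     323.3526]
 [  0.     491.3485 196.9359]
 [  0.       0.       1.    ]] [[-0.0025 -1.      0.0056  0.0091]
 [-0.9881  0.0016 -0.154   0.6087]
 [ 0.1539 -0.0059 -0.9881  1.3227]
 [ 0.      0.      0.      1.    ]]
{'t': 0.1, 'q': array([ 1.205 ,  0.0533,  1.6142,  0.    ,  1.476 , -0.119 ]), 'dq': array([ 0.0008, -0.0014, -0.0038, -0.0014, -0.0021, -0.0002]), 'effort': array([  0.0008, -39.4901, -37.1365,  -0.0001,   0.0039,   0.    ]), 'tool_pos': array([0.1525, 0.6055, 0.2302]), 'tool_rot': array([-0.3865, -3.1172,  0.0029]), 'contact_force': array([ 0.4992,  0.5358, -0.2653]), 'wrist_torque': array([-0.0027, -0.0273,  0.0532]), 'grip_force': 0.0, 'opening': 0.08526285157933794} 0.0187
```

View pics/scene0.png

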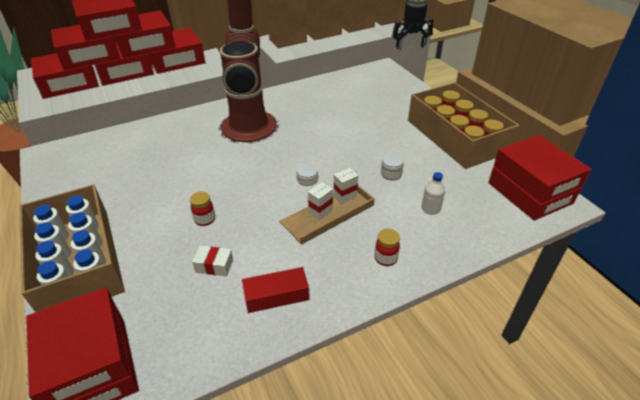

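View pics/top0.png

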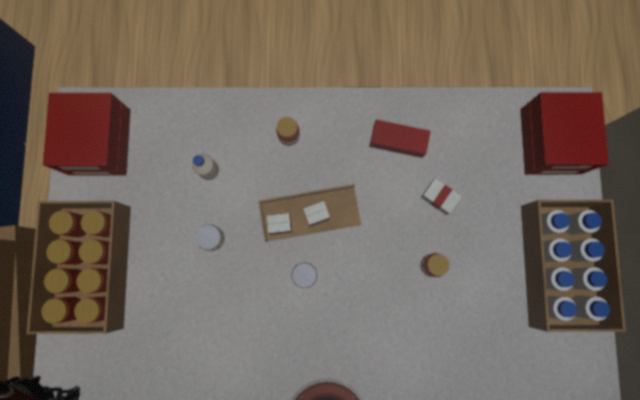

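The scene view shows carton_c lying at about (213,261), the tray around (328,214), and its cartons at (320,200) and (346,185). The top view shows carton_c at (442,196), the tray cartons at (278,223) and (317,212), and the tray spanning (260..360, 185..240). Next I'll zoom in on these areas.

```bash
cat > h.py <<'E'
from station import ctrl
import cv2,numpy as np
np.set_printoptions(precision=4,suppress=True)
C={n:ctrl.get_calibration(n) for n in("scene","top")}
def ray(n,uv):
    K,E=C[n]["K"],C[n]["extrinsics"]; R,t=E[:3,:3],E[:3,3]
    d=R.T@np.linalg.solve(K,[uv[0],uv[1],1.]); return -R.T@t,d
def plane(n,uv,z):
    o,d=ray(n,uv); return o+d*(z-o[2])/d[2]
def tri(a,b):  # a: scene uv, b: top uv -> point, miss distance
    o1,d1=ray("scene",a);o2,d2=ray("top",b);s=np.linalg.lstsq(np.c_[d1,-d2],o2-o1,rcond=None)[0]
    p,q=o1+s[0]*d1,o2+s[1]*d2; return (p+q)/2,np.linalg.norm(p-q)
def proj(n,p):
    K,E=C[n]["K"],C[n]["extrinsics"]; c=K@(E[:3,:3]@np.asarray(p)+E[:3,3]); return c[:2]/c[2]
def crop(im,u,v,w,h,s): # pixel (x,y) in crop -> u+(x+.5)/s-.5
    return cv2.resize(im[v:v+h,u:u+w],None,fx=s,fy=s,interpolation=cv2.INTER_CUBIC)
E
python3 - <<'E'
from h import *
t=cv2.imread("pics/top0.png");s=cv2.imread("pics/scene0.png")
a=np.hstack([crop(t,255,180,110,65,4),crop(t,420,175,45,65,4)[:, :180]])
b=np.hstack([crop(s,275,165,110,80,4),crop(s,185,235,55,80,4)])
w=max(a.shape[1],b.shape[1]);P=lambda x:cv2.copyMakeBorder(x,0,0,0,w-x.shape[1],0)
cv2.imwrite("pics/m0.png",np.vstack([P(a),P(b)]));print(a.shape,b.shape)
# white contours at carton
for n,im,boxes in(("top",t,[(420,175,45,45),(262,205,35,35),(298,195,38,35)]),("scene",s,[(185,240,55,40),(302,180,32,42),(330,165,32,42)])):
    for (u,v,w_,h_) in boxes:
        hsv=cv2.cvtColor(im[v:v+h_,u:u+w_],cv2.COLOR_BGR2HSV); print(n,(u,v),"max V",hsv[...,2].max(),"med",np.median(hsv[...,2]),np.median(hsv[...,1]))
E
```

```text
(260, 620, 3) (320, 660, 3)
top (420, 175) max V 162 med 134.0 4.0
top (262, 205) max V 163 med 114.0 69.0
top (298, 195) max V 162 med 112.0 86.0
scene (185, 240) max V 227 med 186.0 12.0
scene (302, 180) max V 226 med 147.0 38.0
scene (330, 165) max V 227 med 152.0 37.0
```

View pics/m0.png

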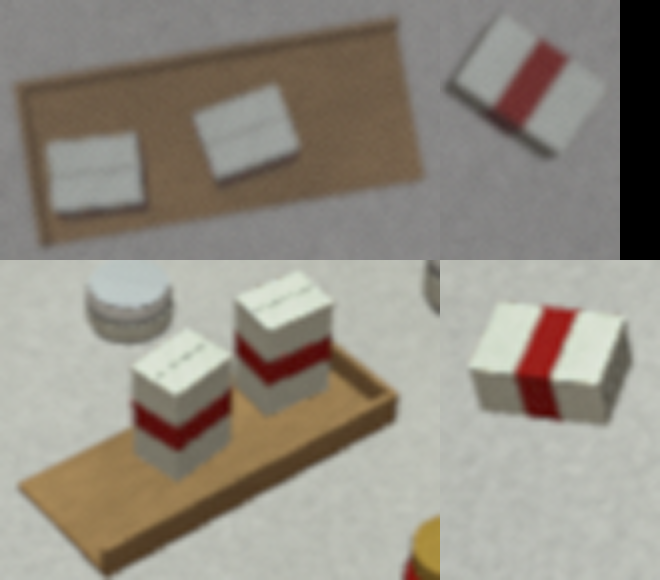

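The crops show both tray cartons standing and turned relative to the tray, with white tops at about (278,223) and (317,212) in the top view. Carton_c lies broad side down, its long axis running from upper left to lower right. Next I'll fit rectangles to them.

```bash
cat >> h.py <<'E'
def white(im,box,vmin,smax=35):
    u,v,w,h=box; s=8; c=crop(im,u,v,w,h,s); hsv=cv2.cvtColor(c,cv2.COLOR_BGR2HSV)
    m=((hsv[...,2]>vmin)&(hsv[...,1]<smax)).astype(np.uint8)
    return m,lambda p:(np.asarray(p,float)+.5)/s-.5+[u,v]
def rect_world(n,m,back,z,close=0):
    if close: m=cv2.morphologyEx(m,cv2.MORPH_CLOSE,np.ones((close,close)))
    cs,_=cv2.findContours(m,cv2.RETR_EXTERNAL,cv2.CHAIN_APPROX_NONE); c=max(cs,key=cv2.contourArea)
    w=np.array([plane(n,p,z)[:2] for p in back(c[:,0,:])],np.float32)
    (x,y),(a,b),g=cv2.minAreaRect((w*1000))
    if a<b: a,b,g=b,a,g+90     # g = direction of the long side, deg in world
    return (x,y),(a,b),(g+90)%180-90,back(cv2.boxPoints(cv2.minAreaRect(c)))
E
python3 - <<'E'
from h import *
t=cv2.imread("pics/top0.png");s=cv2.imread("pics/scene0.png")
for nm,box,z in(("right A?",(298,195,38,35),.096),("left",(262,208,35,34),.096)):
    for vm in(125,135,142):
        m,b=white(t,box,vm); r=rect_world("top",m,b,z,9); print(nm,vm,r[:3])
    print(r[3])
m=np.zeros(1)
# carton c: white or red top
u,v,w,h=box=(420,172,46,46); c=crop(t,u,v,w,h,8);hsv=cv2.cvtColor(c,cv2.COLOR_BGR2HSV)
for vm in(140,145,150):
    m=(((hsv[...,2]>vm)&(hsv[...,1]<35))|((hsv[...,1]>90)&(hsv[...,2]>95))).astype(np.uint8)
    r=rect_world("top",m,lambda p:(np.asarray(p,float)+.5)/8-.5+[u,v],.046,15); print("c",vm,r[:3])
T=lambda x,y:(255+(x+.5)/4-.5,180+(y+.5)/4-.5); S=lambda x,y:(275+(x+.5)/4-.5,165+(y-260+.5)/4-.5)
print("triangulate: tray front-right",tri(S(20,487),T(424,180))); print("back-right",tri(S(106,558),T(397,18)),"back-left",tri(S(397,397),T(16,85)))
for n,a,b in(("R near",(175,395),(217,183)),("R back",(232,355),(300,148)),("R ",(192,330),(277,86)),("R",(133,370),(194,115)),("L",(268,328),(55,214)),("L",(333,300),(48,140)),("L",(236,293),(142,206)),("L",(300,271),(135,133))): print(n,tri(S(*a),T(*b)))
TC=lambda x,y:(420+(x-440+.5)/4-.5,175+(y+.5)/4-.5);SC=lambda x,y:(185+(x-440+.5)/4-.5,235+(y-260+.5)/4-.5)
for a,b in(((470,370),(505,14)),((605,383),(455,82)),((627,318),(553,150)),((500,303),(606,85))):print("c any",tri(SC(*a),TC(*b)))
# tray edges on planes
for p,z in(((16,85),.03),((397,18),.03),((424,180),.006),((42,245),.03)):print("tray",p,plane("top",T(*p),z))
E
```

```text
right A? 125 ((560.026611328125, 27.789966583251953), (61.095458984375, 46.618839263916016), -69.82436180114746)
right A? 135 ((560.1168823242188, 27.580772399902344), (59.1488151550293, 44.74680709838867), -69.76567077636719)
right A? 142 ((560.0331420898438, 27.588375091552734), (56.68269348144531, 43.037193298339844), -69.87812614440918)
[[303.4031 208.2811]
 [323.2876 200.9994]
 [328.782  216.0032]
 [308.8975 223.2849]]
left 125 ((532.4520263671875, 129.1746063232422), (60.622859954833984, 47.02701187133789), -84.01019859313965)
left 135 ((532.5060424804688, 129.31849670410156), (59.01094055175781, 45.393253326416016), -83.71153783798218)
left 142 ((532.3610229492188, 129.180908203125), (56.776676177978516, 43.18682861328125), -83.75581121444702)
[[266.3689 215.6951]
 [287.7027 213.3247]
 [289.4832 229.3491]
 [268.1494 231.7195]]
c 140 ((613.49267578125, -326.3393859863281), (90.15817260742188, 61.72161865234375), 53.24951934814453)
c 145 ((612.9243774414062, -325.45562744140625), (87.88096618652344, 59.62940216064453), 53.60322570800781)
c 150 ((612.5731811523438, -324.820465087
[... 665 characters left out ...]
t64(0.028641854830559758))
L (array([0.5526, 0.1585, 0.1001]), np.float64(0.001755325276186597))
L (array([0.5093, 0.0971, 0.0984]), np.float64(0.001241204490433943))
L (array([0.5575, 0.1098, 0.1471]), np.float64(0.025377486092491127))
c any (array([ 0.649 , -0.3424,  0.0691]), np.float64(0.07911154881346559))
c any (array([ 0.62  , -0.2895, -0.007 ]), np.float64(0.013320336354725284))
c any (array([ 0.581 , -0.3039,  0.0324]), np.float64(0.07938104347804172))
c any (array([ 0.6057, -0.3556,  0.0947]), np.float64(0.015449755153188761))
tray (16, 85) [0.6004 0.1901 0.03  ]
tray (397, 18) [ 0.648  -0.0789  0.03  ]
tray (424, 180) [ 0.5351 -0.0984  0.006 ]
tray (42, 245) [0.4879 0.17   0.03  ]
```

```bash
cat >> h.py <<'E'
from scipy.spatial.transform import Rotation as Rn
import json,os
def orient(az_close,lean_az=0,lean=0): # deg; tool back leans by `lean` towards azimuth lean_az
    y=np.array([np.cos(np.radians(az_close)),np.sin(np.radians(az_close)),0])
    a,l=np.radians([lean_az,lean]); b=np.array([np.sin(l)*np.cos(a),np.sin(l)*np.sin(a),np.cos(l)])
    z=-b; y=y-z*(y@z); y/=np.linalg.norm(y); return Rn.from_matrix(np.c_[np.cross(y,z),y,z])
def cmd(): 
    d=json.load(open("cmd.json")) if os.path.exists("cmd.json") else dict(p=[.153,.606,.231],r=ctrl.get_obs()["tool_rot"].tolist())
    return np.array(d["p"]),Rn.from_rotvec(d["r"])
def go(*targets):  # each (tcp pos, Rotation): prints rows in move units from the commanded pose; last becomes commanded
    p0,r0=cmd()
    for p,r in targets:
        s=np.round((np.asarray(p)-p0)/.4,3); w=np.round((r*r0.inv()).as_rotvec()/np.pi,3)
        print("row",s.tolist(),w.tolist(),"min rows %.1f"%max(np.linalg.norm(s)*.4/.0417,np.linalg.norm(w)*180/7.16))
    json.dump(dict(p=(p0+s*.4).tolist(),r=(Rn.from_rotvec(w*np.pi)*r0).as_rotvec().tolist()),open("cmd.json","w"))
def tcp(gp,r): return np.asarray(gp)+.0187*r.apply([0,0,1]) # TCP for a wanted grasp point
def st():
    o=ctrl.get_obs(); print("t %.2f"%o["t"],"pos",o["tool_pos"],"q",o["q"],"F",o["contact_force"],"open %.4f grip %.1f"%(o["opening"],o["grip_force"])); return o
def state_err():
    o=ctrl.get_obs(); p,r=cmd(); print("err mm",(o["tool_pos"]-p)*1e3,"deg",np.degrees((Rn.from_rotvec(o["tool_rot"])*r.inv()).magnitude()))
E
python3 - <<'E'
from h import *
c=np.array([.613,-.3256,.046]);th=np.radians(53.5);e=np.array([np.cos(th),np.sin(th),0]);f=np.array([-e[1],e[0],0])
for a,b in((1,1),(1,-1),(-1,-1),(-1,1)):
    u=proj("scene",c+a*.045*e+b*.03*f);print("c corner in crop",(u-[185,235]+.5)*4-.5+[440,260])
for n,uv,z in(("crackers",(372,122),.055),("",(430,130),.055),("",(371,147),.055),("",(426,153),.055),("jar_near",(436,263),.088),("jar_far",(287,126),.088),("tin_f",(304,275),.04)):print(n,plane("top",uv,z))
R=orient(-36.5,53.5+180,45)
gp=c-[0,0,.020]-.008*e
P=tcp(gp,R); print(P,R.as_rotvec()); print(R.apply([0,0,1]))
go((P-.12*R.apply([0,0,1]),R))
E
```

```text
c corner in crop [626.7826 318.6936]
c corner in crop [598.4562 386.7168]
c corner in crop [468.1132 369.2597]
c corner in crop [500.6362 302.5127]
crackers [ 0.8227 -0.1309  0.055 ]
 [ 0.799 -0.295  0.055]
 [ 0.7497 -0.1268  0.055 ]
 [ 0.7321 -0.2813  0.055 ]
jar_near [ 0.4245 -0.2902  0.088 ]
jar_far [0.801  0.1081 0.088 ]
tin_f [0.3939 0.0612 0.04  ]
[ 0.6161 -0.3214  0.0128] [-2.3412 -1.1801 -0.9698]
[ 0.4206  0.5684 -0.7071]
row [1.032, -2.489, -0.333] [0.276, 0.098, -0.587] min rows 26.0
```

```bash
rm cmd.json; python3 - <<'E'
from h import *
go(([.45,.05,.24],orient(-36.5)))
R=orient(-36.5,53.5+180,45)
go(([.51,-.33,.22],R))
E
```

```text
row [0.742, -1.39, 0.022] [0.0, -0.001, -0.624] min rows 15.7
row [0.151, -0.95, -0.05] [0.201, -0.149, -0.0] min rows 9.2
```

Request:
{"api": "jog_arm", "payload": {"deltas": [[-1,[0.5,-0.93,0.02],[0,0,-0.45]],[-1,[0.5,-0.93,0.02],[0,0,-0.45]],[-1,[0.5,-0.93,0.02],[0,0,-0.45]],[-1,[0.5,-0.93,0.02],[0,0,-0.45]],[-1,[0.5,-0.93,0.02],[0,0,-0.45]],[-1,[0.5,-0.93,0.02],[0,0,-0.45]],[-1,[0.5,-0.93,0.02],[0,0,-0.45]],[-1,[0.5,-0.93,0.02],[0,0,-0.45]],[-1,[0.5,-0.93,0.02],[0,0,-0.45]],[-1,[0.5,-0.93,0.02],[0,0,-0.45]],[-1,[0.5,-0.93,0.02],[0,0,-0.45]],[-1,[0.5,-0.93,0.02],[0,0,-0.45]]]}}

```text
t: 1.1
tool_pos: [0.3538, 0.2315, 0.239]
tool_rot: [2.33, 2.107, -0.0]
contact_force: [-0.0, 0.0, 0.0]
opening: 0.0852
grip_force: 0.0
```

Request:
{"api": "jog_arm", "payload": {"deltas": [[-1,[0.242,-0.46,0.002],[0,0,-0.174]],[-1,[0.242,-0.46,0.002],[0,0,-0.174]],[-1,[0.242,-0.46,0.002],[0,0,-0.174]],[-1,[0.242,-0.46,0.002],[0,0,-0.174]],[-1,[0.242,-0.46,0.002],[0,0,-0.174]],[-1,[0.242,-0.46,0.002],[0,0,-0.174]],[-1,[0.242,-0.46,0.002],[0,0,-0.174]]]}}

```text
t: 1.68
tool_pos: [0.4497, 0.0483, 0.2395]
tool_rot: [-2.807, -1.409, 0.002]
contact_force: [-0.7, 0.9, -0.7]
opening: 0.0853
grip_force: 0.0
```

Request:
{"api": "jog_arm", "payload": {"deltas": [[-1,[0.151,-0.95,-0.05],[0.201,-0.149,0]],[-1,[0.151,-0.95,-0.05],[0.201,-0.149,0]],[-1,[0.151,-0.95,-0.05],[0.201,-0.149,0]],[-1,[0.151,-0.95,-0.05],[0.201,-0.149,0]],[-1,[0.151,-0.95,-0.05],[0.201,-0.149,0]],[-1,[0.151,-0.95,-0.05],[0.201,-0.149,0]],[-1,[0.151,-0.95,-0.05],[0.201,-0.149,0]],[-1,[0.151,-0.95,-0.05],[0.201,-0.149,0]],[-1,[0.151,-0.95,-0.05],[0.201,-0.149,0]],[-1,[0.151,-0.95,-0.05],[0.201,-0.149,0]],[-1,[0.151,-0.95,-0.05],[0.201,-0.149,0]],[-1,[0.151,-0.95,-0.05],[0.201,-0.149,0]]]}}

```text
t: 2.68
tool_pos: [0.5103, -0.3292, 0.2195]
tool_rot: [-2.339, -1.181, -0.97]
contact_force: [0.4, 0.8, 0.0]
opening: 0.0854
grip_force: 0.0
```

```bash
python3 - <<'E'
from h import *
st();state_err()
E
```

```text
t 2.68 pos [ 0.5103 -0.3292  0.2195] q [-1.0121  0.1303  1.691   0.7213  1.6484 -0.4426] F [0.4056 0.8019 0.0442] open 0.0854 grip 0.0
err mm [ 0.1298  0.7702 -0.2735] deg 0.16940902356286772
```

```bash
python3 - <<'E'
from h import *
c=np.array([.613,-.3256,.046]);th=np.radians(53.5);e=np.array([np.cos(th),np.sin(th),0])
R=orient(-36.5,233.5,45); P=tcp(c-[0,0,.020]-.008*e,R); b=R.apply([0,0,-1])
go((P+.08*b,R),(P,R)); go((P+[0,0,.10],R))
E
```

```text
row [0.181, -0.092, -0.376] [0.0, 0.0, 0.0] min rows 4.1
row [0.265, 0.021, -0.518] [0.0, 0.0, 0.0] min rows 5.6
row [-0.0, 0.0, 0.25] [0.0, 0.0, 0.0] min rows 2.4
```

Request:
{"api": "jog_arm", "payload": {"deltas": [[-1,[0.181,-0.092,-0.376],[0,0,0]],[-1,[0.181,-0.092,-0.376],[0,0,0]],[-1,[0.181,-0.092,-0.376],[0,0,0]],[-1,[0.181,-0.092,-0.376],[0,0,0]],[-1,[0.181,-0.092,-0.376],[0,0,0]],[-1,[0.223,-0.036,-0.447],[0,0,0]],[-1,[0.265,0.021,-0.518],[0,0,0]],[-1,[0.265,0.021,-0.518],[0,0,0]],[-1,[0.265,0.021,-0.518],[0,0,0]]], "squeeze": 25}}

```text
t: 3.43
tool_pos: [0.6155, -0.3171, 0.0123]
tool_rot: [-2.335, -1.182, -0.968]
contact_force: [0.6, -1.0, 1.7]
opening: 0.0856
grip_force: 0.0
```

Request:
{"api": "jog_arm", "payload": {"deltas": [[1,[0,0,0],[0,0,0]],[1,[0,0,0],[0,0,0]],[1,[0,0,0],[0,0,0]],[1,[0,0,0],[0,0,0]],[1,[0,0,0],[0,0,0]],[1,[0,0,0],[0,0,0]],[1,[0,0,0],[0,0,0]],[1,[0,0,0],[0,0,0]]], "squeeze": 25}}

```text
t: 4.1
tool_pos: [0.6166, -0.3228, 0.0162]
tool_rot: [-2.341, -1.182, -0.975]
contact_force: [-1.6, 2.1, 7.1]
opening: 0.0601
grip_force: 25.7
```

```bash
python3 - <<'E'
from h import *
st()
E
```

```text
t 4.10 pos [ 0.6166 -0.3228  0.0162] q [-0.8758  0.5242  1.5827  0.7843  1.3505 -0.5473] F [-1.5963  2.0964  7.0654] open 0.0601 grip 25.7
```

```bash
python3 - <<'E'
from h import *
R=orient(-36.5,53.5,45); gp=np.array([.57,-.38,.0538])
go((tcp(gp+[0,0,.08],R),R)); go((tcp(gp+[0,0,.006],R),R),(tcp(gp,R),R))
E
```

```text
row [-0.135, -0.173, 0.02] [-0.402, 0.298, -0.0] min rows 12.6
row [-0.0, 0.0, -0.185] [0.0, -0.0, -0.0] min rows 1.8
row [-0.0, 0.0, -0.2] [0.0, -0.0, -0.0] min rows 1.9
```

Request:
{"api": "jog_arm", "payload": {"deltas": [[1,[0,0,0.05],[0,0,0]],[1,[0,0,0.15],[0,0,0]],[1,[0,0,0.25],[0,0,0]],[1,[0,0,0.25],[0,0,0]]], "squeeze": 30}}

```text
t: 4.43
tool_pos: [0.6194, -0.326, 0.1239]
tool_rot: [-2.348, -1.192, -0.983]
contact_force: [1.1, -1.3, 1.0]
opening: 0.0599
grip_force: 31.7
```

Request:
{"api": "jog_arm", "payload": {"deltas": [[1,[-0.02,-0.03,0.02],[-0.034,0.025,0]],[1,[-0.04,-0.05,0.02],[-0.067,0.05,0]],[1,[-0.06,-0.08,0.02],[-0.1,0.075,0]],[1,[-0.08,-0.1,0.02],[-0.134,0.099,0]],[1,[-0.1,-0.13,0.02],[-0.168,0.124,0]],[1,[-0.12,-0.15,0.02],[-0.201,0.149,0]],[1,[-0.135,-0.173,0.02],[-0.235,0.174,0]],[1,[-0.135,-0.173,0.02],[-0.268,0.199,0]],[1,[-0.135,-0.173,0.02],[-0.302,0.224,0]],[1,[-0.135,-0.173,0.02],[-0.335,0.248,0]],[1,[-0.135,-0.173,0.02],[-0.368,0.273,0]],[1,[-0.135,-0.173,0.02],[-0.402,0.298,0]]]}}

```text
t: 5.43
tool_pos: [0.5628, -0.3913, 0.1232]
tool_rot: [2.389, 1.203, -0.895]
contact_force: [1.3, -0.8, -0.7]
opening: 0.0598
grip_force: 31.5
```

```bash
python3 - <<'E'
from h import *
st()
o=ctrl.get_obs(); print(Rn.from_rotvec(o["tool_rot"]).as_matrix())
E
```

```text
t 5.43 pos [ 0.5628 -0.3913  0.1232] q [-0.4512  0.4066  1.5087 -0.713   1.4279  0.367 ] F [ 1.3314 -0.7938 -0.6818] open 0.0598 grip 31.5
[[ 0.4495  0.804  -0.3892]
 [ 0.6039 -0.5946 -0.5308]
 [-0.6582  0.0035 -0.7528]]
```

Request:
{"api": "jog_arm", "payload": {"deltas": [[1,[0,0,0],[-0.0185,0.0137,0]],[1,[0,0,0],[-0.0185,0.0137,0]],[1,[0,0,-0.08],[-0.0185,0.0137,0]],[1,[0,0,-0.15],[-0.0185,0.0137,0]],[1,[0,0,-0.17],[-0.0185,0.0137,0]],[1,[0,0,-0.175],[-0.0185,0.0137,0]],[1,[0,0,-0.175],[-0.0185,0.0137,0]],[1,[0,0,-0.175],[-0.0185,0.0137,0]]]}}

```text
t: 6.1
tool_pos: [0.5627, -0.3919, 0.0533]
tool_rot: [2.341, 1.178, -0.968]
contact_force: [0.2, 0.5, -0.6]
opening: 0.0595
grip_force: 31.5
```

```bash
python3 - <<'E'
from h import *
st();state_err()
o=ctrl.get_obs(); print(Rn.from_rotvec(o["tool_rot"]).as_matrix()[:,2])
t=ctrl.get_image("top");s=ctrl.get_image("scene")
cv2.imwrite("pics/s1.png",np.hstack([crop(s,145,200,110,100,4),crop(t,415,150,80,100,4)])[:,:,::-1])
E
```

```text
t 6.10 pos [ 0.5627 -0.3919  0.0533] q [-0.4333  0.519   1.5134 -0.783   1.3818  0.47  ] F [ 0.1743  0.52   -0.5554] open 0.0595 grip 31.5
err mm [ 0.5239 -1.1285 12.6967] deg 0.19150370503680808
[-0.4197 -0.5692 -0.707 ]
```

View pics/s1.png

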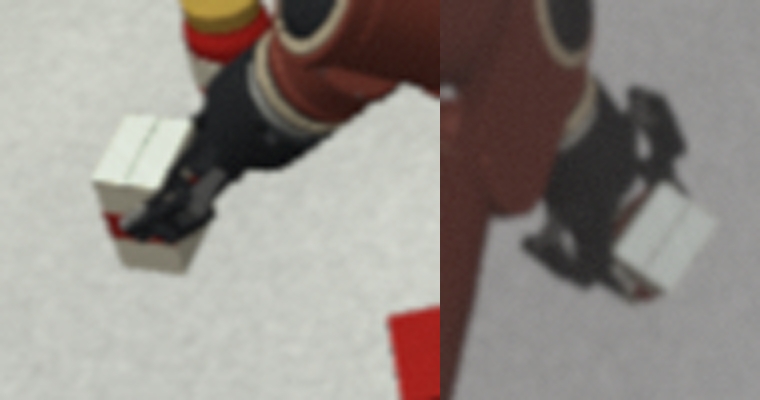

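The picture shows carton_c upright in the gripper, with its top at (150,150) in the left crop and its base about 10 mm above the table. I'll lower it until it touches.

Request:
{"api": "jog_arm", "payload": {"deltas": [[1,[0,0,-0.01],[0,0,0]],[1,[0,0,-0.02],[0,0,0]],[1,[0,0,-0.025],[0,0,0]],[1,[0,0,-0.027],[0,0,0]],[1,[0,0,-0.028],[0,0,0]],[1,[0,0,-0.028],[0,0,0]]]}}

```text
t: 6.7
tool_pos: [0.562, -0.3906, 0.0413]
tool_rot: [2.34, 1.179, -0.974]
contact_force: [-1.2, 3.1, 6.0]
opening: 0.0595
grip_force: 31.8
```

Request:
{"api": "jog_arm", "payload": {"deltas": [[1,[0,0,-0.003],[0,0,0]],[1,[0,0,-0.003],[0,0,0]],[-1,[0,0,-0.002],[0,0,0]],[-1,[0,0,0],[0,0,0]],[-1,[0,0,0],[0,0,0]],[-1,[0,0,0],[0,0,0]],[-1,[0,0,0],[0,0,0]],[-1,[0,0,0],[0,0,0]]]}}

```text
t: 7.37
tool_pos: [0.5617, -0.3908, 0.0394]
tool_rot: [2.341, 1.181, -0.972]
contact_force: [-0.4, -0.5, 0.2]
opening: 0.0855
grip_force: 0.0
```

Request:
{"api": "jog_arm", "payload": {"deltas": [[-1,[0.03,0.04,0.05],[0,0,0]],[-1,[0.07,0.1,0.12],[0,0,0]],[-1,[0.126,0.171,0.212],[0,0,0]],[-1,[0.126,0.171,0.212],[0,0,0]],[-1,[0.126,0.171,0.312],[0,0,0]],[-1,[0.126,0.171,0.312],[0,0,0]],[-1,[0.126,0.171,0.312],[0,0,0]]]}}

```text
t: 7.95
tool_pos: [0.6139, -0.323, 0.1678]
tool_rot: [2.34, 1.177, -0.965]
contact_force: [0.3, 0.6, -0.6]
opening: 0.0851
grip_force: 0.0
```

```bash
python3 - <<'E'
from h import *
o=st()
# resync the commanded pose: last command of the lowering = -.175-.028 (x.4) above base
p,r=cmd(); p=p+np.array([0,0,(.2-.175-.028)*.4])+.4*np.array([.126,.171,.312]); json.dump(dict(p=p.tolist(),r=r.as_rotvec().tolist()),open("cmd.json","w")); state_err()
t=ctrl.get_image("top");s=ctrl.get_image("scene");cv2.imwrite("pics/t1.png",t[:,:,::-1]);cv2.imwrite("pics/sc1.png",s[:,:,::-1])
for b in ("t1","sc1"):
    pass
cv2.imwrite("pics/s2.png",np.hstack([crop(s,145,200,110,100,4),crop(t,415,150,80,100,4)])[:,:,::-1])
t=t[:,:,::-1].copy()
for vm in(130,140,148):
    m,b=white(t,(446,170,50,65),vm,30); r=rect_world("top",m,b,.09,5); print(vm,r[:3])
E
```

```text
t 7.95 pos [ 0.6139 -0.323   0.1678] q [-0.3195  0.4454  1.3995 -0.7378  1.5881  0.419 ] F [ 0.3034  0.6247 -0.6473] open 0.0851 grip 0.0
err mm [ 1.3387 -0.5788  3.6379] deg 0.3474578338503428
130 ((588.4531860351562, -389.92803955078125), (182.4650115966797, 136.1793670654297), -2.3409957885742188)
140 ((588.4531860351562, -389.92803955078125), (182.4650115966797, 136.1793670654297), -2.3409957885742188)
148 ((588.4531860351562, -389.92803955078125), (182.4650115966797, 136.1793670654297), -2.3409957885742188)
```

View pics/s2.png

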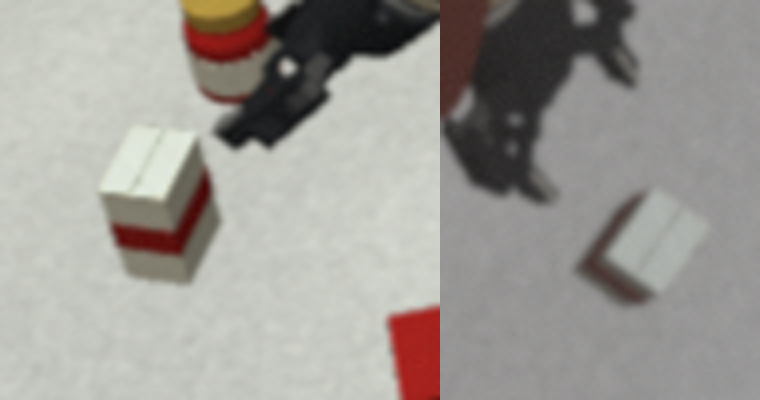

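The carton stands alone on the table and the gripper is clear: the top face has corners at about (655,187), (708,227), (657,297) and (603,255) in the right crop.

```bash
python3 - <<'E'
from h import *
o=ctrl.get_obs(); json.dump(dict(p=o["tool_pos"].tolist(),r=o["tool_rot"].tolist()),open("cmd.json","w"))
t=cv2.imread("pics/t1.png"); s=cv2.imread("pics/sc1.png")
hsv=cv2.cvtColor(t,cv2.COLOR_BGR2HSV); print("table",hsv[235,475],hsv[190,485],"carton",hsv[210,470],hsv[205,468])
for vm in(148,152,156):
    m,b=white(t,(452,193,34,36),vm,30); r=rect_world("top",m,b,.09,5); print(vm,r[:3])
T=lambda x,y:(415+(x-440+.5)/4-.5,150+(y+.5)/4-.5);S=lambda x,y:(145+(x+.5)/4-.5,200+(y+.5)/4-.5)
q=[(655,187),(708,227),(657,297),(603,255)]; print(np.array([plane("top",T(*p),.09) for p in q]))
for a,b in(((197,133),q[0]),((139,126),q[1])): pass
# match: scene corners of the top face, nearest by projection
for p in q:
    w=plane("top",T(*p),.09); u=(proj("scene",w)-[145,200]+.5)*4-.5; print("proj in crop",u)
E
```

```text
table [ 15   3 150] [  0   3 153] carton [ 53   6 172] [ 60   6 176]
148 ((564.6875610351562, -384.1754150390625), (97.36164093017578, 93.35726928710938), -0.11588287353515625)
152 ((567.6934814453125, -393.8773193359375), (71.46170043945312, 58.24064254760742), -35.212493896484375)
156 ((566.960205078125, -386.9691467285156), (60.825016021728516, 46.79595184326172), -35.768253326416016)
[[ 0.6029 -0.3842  0.09  ]
 [ 0.5755 -0.4186  0.09  ]
 [ 0.5283 -0.3819  0.09  ]
 [ 0.5567 -0.3469  0.09  ]]
proj in crop [164.6742 199.6439]
proj in crop [101.6015 189.6309]
proj in crop [139.5118 124.3319]
proj in crop [201.8067 134.3739]
```

```bash
python3 - <<'E'
from h import *
R=orient(54.2); c=np.array([.5667,-.3855,0])
go((c+[0,0,.17],R)); go((c+[0,0,.038],R))
E
```

```text
row [-0.113, -0.157, 0.016] [0.274, 0.042, 0.475] min rows 13.8
row [0.0, -0.0, -0.33] [0.0, -0.0, 0.0] min rows 3.2
```

Request:
{"api": "jog_arm", "payload": {"deltas": [[-1,[-0.113,-0.157,0.016],[0.274,0.042,0.475]],[-1,[-0.113,-0.157,0.016],[0.274,0.042,0.475]],[-1,[-0.113,-0.157,0.016],[0.274,0.042,0.475]],[-1,[-0.113,-0.157,0.016],[0.274,0.042,0.475]],[-1,[-0.113,-0.157,0.016],[0.274,0.042,0.475]],[-1,[-0.113,-0.157,0.016],[0.274,0.042,0.475]],[-1,[-0.113,-0.157,0.016],[0.274,0.042,0.475]],[-1,[-0.113,-0.157,0.016],[0.274,0.042,0.475]],[-1,[-0.113,-0.157,0.016],[0.274,0.042,0.475]],[-1,[-0.113,-0.157,0.016],[0.274,0.042,0.475]],[-1,[-0.113,-0.157,0.016],[0.274,0.042,0.475]],[-1,[-0.113,-0.157,0.016],[0.274,0.042,0.475]]]}}

```text
t: 9.05
tool_pos: [0.5656, -0.3848, 0.1686]
tool_rot: [1.229, 2.836, -0.152]
contact_force: [0.4, 0.3, 0.5]
opening: 0.0854
grip_force: 0.0
```

Request:
{"api": "jog_arm", "payload": {"deltas": [[-1,[0,0,0],[0.0365,0.0056,0.0633]],[-1,[0,0,0],[0.0365,0.0056,0.0633]],[-1,[0,0,0],[0.0365,0.0056,0.0633]]]}}

```text
t: 9.3
tool_pos: [0.5655, -0.3867, 0.1684]
tool_rot: [-0.965, -2.985, -0.005]
contact_force: [-0.4, -0.4, 0.2]
opening: 0.0856
grip_force: 0.0
```

```bash
python3 - <<'E'
from h import *
st();o=ctrl.get_obs(); print(Rn.from_rotvec(o["tool_rot"]).as_matrix()[:,1:]); r=Rn.from_rotvec(o["tool_rot"])
json.dump(dict(p=o["tool_pos"].tolist(),r=o["tool_rot"].tolist()),open("cmd.json","w"))
go((np.array([.5667,-.3855,.038]),orient(54.2)))
E
```

```text
t 9.30 pos [ 0.5655 -0.3867  0.1684] q [-0.7089  0.2369  1.5161  0.0016  1.3939 -1.6548] F [-0.3583 -0.3828  0.1923] open 0.0856 grip 0.0
[[ 0.5853 -0.0031]
 [ 0.8108  0.0047]
 [ 0.002  -1.    ]]
row [0.003, 0.003, -0.326] [-0.001, -0.001, 0.0] min rows 3.1
```

Request:
{"api": "jog_arm", "payload": {"deltas": [[-1,[0.003,0.003,-0.08],[0,0,0]],[-1,[0.003,0.003,-0.16],[0,0,0]],[-1,[0.003,0.003,-0.24],[0,0,0]],[-1,[0.003,0.003,-0.32],[0,0,0]],[-1,[0.003,0.003,-0.326],[0,0,0]],[0,[0.003,0.003,-0.326],[0,0,0]],[1,[0.003,0.003,-0.326],[0,0,0]],[1,[0.003,0.003,-0.326],[0,0,0]],[1,[0.003,0.003,-0.326],[0,0,0]],[1,[0.003,0.003,-0.326],[0,0,0]],[1,[0.003,0.003,-0.326],[0,0,0]],[1,[0.003,0.003,-0.326],[0,0,0]]], "squeeze": 30}}

```text
t: 10.3
tool_pos: [0.5699, -0.3854, 0.0438]
tool_rot: [0.963, 2.986, -0.0]
contact_force: [-1.2, 0.8, 6.5]
opening: 0.0458
grip_force: 36.2
```

```bash
python3 - <<'E'
from h import *
st()
a=np.radians(10); X=np.array([np.cos(a),np.sin(a),0]);Y=np.array([-np.sin(a),np.cos(a),0])
W=lambda u,v,z:u*X+v*Y+[0,0,z]
R=orient(10)
p,r=cmd()
print(p)
go((p+[0,0,.09],r)); go((W(.588,-.150,.128),R)); go((W(.588,-.150,.050),R),(W(.588,-.150,.045),R))
E
```

```text
t 10.30 pos [ 0.5699 -0.3854  0.0438] q [-0.7032  0.3619  1.5858  0.0015  1.1901 -1.6509] F [-1.174   0.8042  6.5359] open 0.0458 grip 36.2
[ 0.5667 -0.3855  0.038 ]
row [0.0, 0.0, 0.225] [0.0, 0.0, 0.0] min rows 2.2
row [0.096, 0.85, 0.0] [-0.0, 0.0, -0.245] min rows 8.2
row [-0.0, -0.0, -0.195] [-0.0, 0.0, -0.0] min rows 1.9
row [-0.0, -0.0, -0.207] [-0.0, 0.0, -0.0] min rows 2.0
```

Request:
{"api": "jog_arm", "payload": {"deltas": [[1,[0,0,0.06],[0,0,0]],[1,[0,0,0.14],[0,0,0]],[1,[0,0,0.225],[0,0,0]],[1,[0,0,0.225],[0,0,0]]]}}

```text
t: 10.63
tool_pos: [0.5719, -0.3869, 0.1401]
tool_rot: [0.96, 2.978, -0.006]
contact_force: [1.9, -1.1, 1.6]
opening: 0.0457
grip_force: 35.5
```

Request:
{"api": "jog_arm", "payload": {"deltas": [[1,[0.01,0.05,0],[0,0,-0.03]],[1,[0.02,0.14,0],[0,0,-0.065]],[1,[0.03,0.23,0],[0,0,-0.1]],[1,[0.04,0.32,0],[0,0,-0.135]],[1,[0.05,0.42,0],[0,0,-0.17]],[1,[0.06,0.52,0],[0,0,-0.205]],[1,[0.07,0.62,0],[0,0,-0.24]],[1,[0.08,0.72,0],[0,0,-0.245]],[1,[0.09,0.8,0],[0,0,-0.245]],[1,[0.096,0.85,0],[0,0,-0.245]],[1,[0.096,0.85,0],[0,0,-0.245]],[1,[0.096,0.85,0],[0,0,-0.245]]]}}

```text
t: 11.63
tool_pos: [0.6067, -0.043, 0.1306]
tool_rot: [2.013, 2.412, 0.003]
contact_force: [0.7, -0.0, -1.3]
opening: 0.0458
grip_force: 35.4
```

```bash
python3 - <<'E'
from h import *
st()
d=json.load(open("cmd.json"));print(d)
s=ctrl.get_image("scene");t=ctrl.get_image("top")
cv2.imwrite("pics/s3.png",np.vstack([np.hstack([crop(s,265,140,125,110,3),crop(t,255,150,125,110,3)])])[:,:,::-1])
E
```

```text
t 11.63 pos [ 0.6067 -0.043   0.1306] q [-0.1936  0.0936  1.7428  0.0013  1.304  -0.3738] F [ 0.7026 -0.0099 -1.3467] open 0.0458 grip 35.4
{'p': [0.6051378374296069, -0.04551319243680335, 0.04516175826189443], 'r': [2.017605487943538, 2.4078308126063948, 0.002384600228361724]}
```

View pics/s3.png

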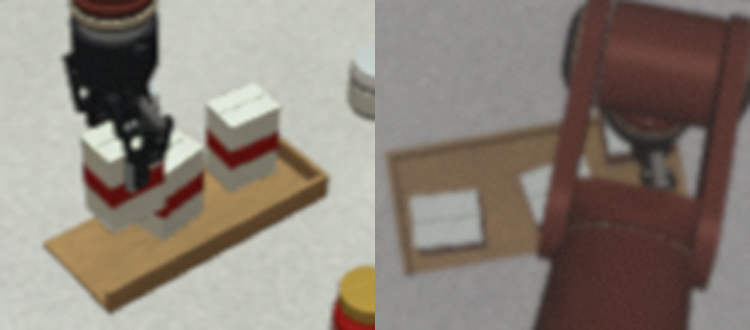

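The pictures show C held square to the tray above its open -y end, with A still standing next to it and B untouched. Now I'll lower it.

Request:
{"api": "jog_arm", "payload": {"deltas": [[1,[0,0,-0.07],[0,0,0]],[1,[0,0,-0.14],[0,0,0]],[1,[0,0,-0.175],[0,0,0]],[1,[0,0,-0.19],[0,0,0]],[1,[0,0,-0.2],[0,0,0]],[1,[0,0,-0.207],[0,0,0]],[1,[0,0,-0.207],[0,0,0]],[1,[0,0,-0.207],[0,0,0]]]}}

```text
t: 12.4
tool_pos: [0.6081, -0.0447, 0.0498]
tool_rot: [2.015, 2.407, 0.005]
contact_force: [-0.4, 0.2, 3.8]
opening: 0.0457
grip_force: 35.9
```

```bash
python3 - <<'E'
from h import *
p,r=cmd()
R=orient(6.2); go((p+[0,0,.12],r)); go((np.array([.5325,.1292,p[2]+.12]),R)); go((np.array([.5325,.1292,.046]),R))
E
```

```text
row [0.0, 0.0, 0.3] [0.0, 0.0, 0.0] min rows 2.9
row [-0.182, 0.437, 0.0] [-0.0, 0.0, -0.022] min rows 4.5
row [0.0, -0.0, -0.298] [-0.0, 0.0, 0.0] min rows 2.9
```

Request:
{"api": "jog_arm", "payload": {"deltas": [[-1,[0,0,0.003],[0,0,0]],[-1,[0,0,0.003],[0,0,0]],[-1,[0,0,0.003],[0,0,0]],[-1,[0,0,0.003],[0,0,0]],[-1,[0,0,0.003],[0,0,0]],[-1,[0,0,0.06],[0,0,0]],[-1,[0,0,0.15],[0,0,0]],[-1,[0,0,0.25],[0,0,0]],[-1,[0,0,0.3],[0,0,0]],[-1,[0,0,0.3],[0,0,0]]]}}

```text
t: 13.23
tool_pos: [0.6105, -0.0446, 0.1752]
tool_rot: [2.009, 2.402, 0.012]
contact_force: [-0.5, 0.1, 0.1]
opening: 0.086
grip_force: 0.0
```

Request:
{"api": "jog_arm", "payload": {"deltas": [[-1,[-0.04,0.1,0],[0,0,-0.01]],[-1,[-0.08,0.2,0],[0,0,-0.022]],[-1,[-0.12,0.3,0],[0,0,-0.022]],[-1,[-0.16,0.39,0],[0,0,-0.022]],[-1,[-0.182,0.437,0],[0,0,-0.022]],[-1,[-0.182,0.437,0],[0,0,-0.022]],[-1,[-0.182,0.437,0],[0,0,-0.022]],[-1,[-0.182,0.437,0],[0,0,-0.022]]]}}

```text
t: 13.9
tool_pos: [0.5338, 0.1305, 0.167]
tool_rot: [-2.097, -2.339, -0.002]
contact_force: [0.3, -1.1, -0.3]
opening: 0.0853
grip_force: 0.0
```

```bash
python3 - <<'E'
from h import *
st();o=ctrl.get_obs();y=Rn.from_rotvec(o["tool_rot"]).as_matrix()[:,1];print(np.degrees(np.arctan2(y[1],y[0])))
E
```

```text
t 13.90 pos [0.5338 0.1305 0.167 ] q [ 0.1039 -0.0796  1.8531  0.0008  1.3674 -0.0049] F [ 0.3317 -1.0696 -0.2582] open 0.0853 grip 0.0
6.225727357106309
```

Request:
{"api": "jog_arm", "payload": {"deltas": [[-1,[-0.002,-0.002,-0.09],[0,0,0]],[-1,[-0.002,-0.002,-0.18],[0,0,0]],[-1,[-0.002,-0.002,-0.26],[0,0,0]],[-1,[-0.002,-0.002,-0.298],[0,0,0]],[-1,[-0.002,-0.002,-0.298],[0,0,0]],[1,[-0.002,-0.002,-0.298],[0,0,0]],[1,[-0.002,-0.002,-0.298],[0,0,0]],[1,[-0.002,-0.002,-0.298],[0,0,0]],[1,[-0.002,-0.002,-0.298],[0,0,0]],[1,[-0.002,-0.002,-0.298],[0,0,0]],[1,[-0.002,-0.002,-0.298],[0,0,0]],[1,[-0.002,-0.002,-0.298],[0,0,0]]], "squeeze": 20}}

```text
t: 14.9
tool_pos: [0.5347, 0.1299, 0.0508]
tool_rot: [2.095, 2.337, 0.006]
contact_force: [-1.9, -2.5, 5.8]
opening: 0.0458
grip_force: 28.4
```

```bash
cat >> h.py <<'E'
_a=np.radians(10); X=np.array([np.cos(_a),np.sin(_a),0]);Y=np.array([-np.sin(_a),np.cos(_a),0])
W=lambda u,v,z:u*X+v*Y+[0,0,z]
def uv():
    o=ctrl.get_obs(); y=Rn.from_rotvec(o["tool_rot"]).as_matrix()[:,1]
    print("u %.4f v %.4f z %.4f"%(o["tool_pos"]@X,o["tool_pos"]@Y,o["tool_pos"][2]),"az %.2f"%np.degrees(np.arctan2(y[1],y[0])),"Fu %.1f Fv %.1f Fz %.1f"%(o["contact_force"]@X,o["contact_force"]@Y,o["contact_force"][2]),"open %.4f t %.2f"%(o["opening"],o["t"]))
E
python3 - <<'E'
from h import *
uv();print(cmd()[0])
p,r=cmd();p=p-[.0008,.0008,0];json.dump(dict(p=p.tolist(),r=r.as_rotvec().tolist()),open("cmd.json","w"))
R=orient(10); q=np.array([p@X,p@Y,p[2]]);print(q)
go((W(q[0],q[1],.049),R)); go((W(.588,.0348,.049),R)); go((W(.588,.050,.049),R)); go((W(.602,.050,.049),R)); 
E
```

```text
u 0.5491 v 0.0351 z 0.0508 az 6.23 Fu -2.3 Fv -2.1 Fz 5.8 open 0.0458 t 14.90
[0.5323 0.1293 0.046 ]
[0.5458 0.0342 0.046 ]
row [0.0, -0.0, 0.008] [-0.0, 0.0, 0.022] min rows 0.6
row [0.104, 0.02, -0.0] [-0.0, 0.0, -0.0] min rows 1.0
row [-0.007, 0.037, -0.0] [-0.0, 0.0, -0.0] min rows 0.4
row [0.035, 0.006, -0.0] [-0.0, 0.0, -0.0] min rows 0.3
```

Request:
{"api": "jog_arm", "payload": {"deltas": [[1,[0,0,0.008],[0,0,0.011]],[1,[0,0,0.008],[0,0,0.022]],[1,[0.026,0.005,0.008],[0,0,0.022]],[1,[0.052,0.01,0.008],[0,0,0.022]],[1,[0.078,0.015,0.008],[0,0,0.022]],[1,[0.104,0.02,0.008],[0,0,0.022]],[1,[0.104,0.02,0.008],[0,0,0.022]],[1,[0.104,0.02,0.008],[0,0,0.022]]]}}

```text
t: 15.57
tool_pos: [0.5746, 0.1382, 0.0517]
tool_rot: [-2.015, -2.41, -0.003]
contact_force: [-0.1, 0.1, -2.9]
opening: 0.0459
grip_force: 27.6
```

```bash
python3 - <<'E'
from h import *
uv()
E
```

```text
u 0.5899 v 0.0363 z 0.0517 az 10.19 Fu -0.1 Fv 0.1 Fz -2.9 open 0.0459 t 15.57
```

Request:
{"api": "jog_arm", "payload": {"deltas": [[1,[-0.003,0.018,0],[0,0,0]],[1,[-0.007,0.037,0],[0,0,0]],[1,[-0.007,0.037,0],[0,0,0]],[1,[-0.007,0.037,0],[0,0,0]]]}}

```text
t: 15.9
tool_pos: [0.5711, 0.1533, 0.0516]
tool_rot: [-2.014, -2.41, -0.002]
contact_force: [-0.7, -0.6, -1.0]
opening: 0.046
grip_force: 26.9
```

```bash
python3 - <<'E'
from h import *
uv()
E
```

```text
u 0.5891 v 0.0518 z 0.0516 az 10.23 Fu -0.8 Fv -0.5 Fz -1.0 open 0.0460 t 15.90
```

Request:
{"api": "jog_arm", "payload": {"deltas": [[1,[0.012,0.002,0],[0,0,0]],[1,[0.024,0.004,0],[0,0,0]],[1,[0.035,0.006,0],[0,0,0]],[1,[0.035,0.006,0],[0,0,0]],[1,[0.035,0.006,0],[0,0,0]]]}}

```text
t: 16.32
tool_pos: [0.5801, 0.1548, 0.0517]
tool_rot: [-2.008, -2.399, 0.017]
contact_force: [-22.9, -4.2, 17.8]
opening: 0.0456
grip_force: 29.2
```

```bash
python3 - <<'E'
from h import *
uv()
E
```

```text
u 0.5981 v 0.0517 z 0.0517 az 10.14 Fu -23.3 Fv -0.2 Fz 17.8 open 0.0456 t 16.32
```

Request:
{"api": "jog_arm", "payload": {"deltas": [[1,[-0.012,-0.002,-0.004],[0,0,0]],[1,[-0.012,-0.002,-0.004],[0,0,0]],[1,[-0.013,0.006,-0.004],[0,0,0]],[1,[-0.014,0.012,-0.004],[0,0,0]],[1,[-0.014,0.012,-0.004],[0,0,0]]]}}

```text
t: 16.73
tool_pos: [0.5796, 0.1555, 0.0518]
tool_rot: [2.013, 2.408, -0.015]
contact_force: [-10.9, -17.9, 13.6]
opening: 0.0458
grip_force: 28.8
```

```bash
python3 - <<'E'
from h import *
uv()
s=ctrl.get_image("scene");t=ctrl.get_image("top")
cv2.imwrite("pics/s4.png",np.vstack([np.hstack([crop(s,265,140,125,110,3),crop(t,255,150,125,110,3)])])[:,:,::-1])
E
```

```text
u 0.5978 v 0.0525 z 0.0518 az 10.22 Fu -13.8 Fv -15.8 Fz 13.6 open 0.0458 t 16.73
```

View pics/s4.png

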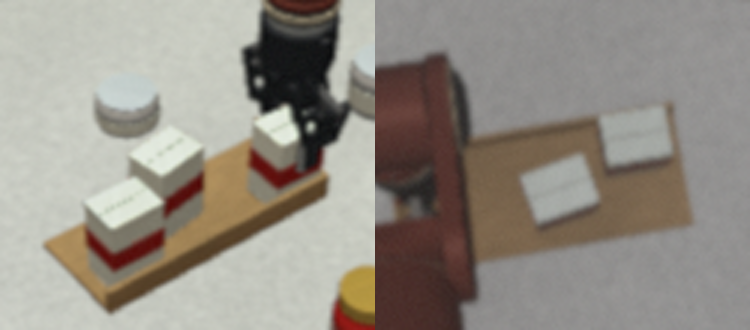

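B is now flush against the back and end ledges; its top is at (635,135) in the right crop. A at (560,190) and C at (125,210) are both standing. I'll release B and go to A.

Request:
{"api": "jog_arm", "payload": {"deltas": [[1,[-0.008,-0.01,0.004],[0,0,0]],[1,[-0.008,-0.01,0.004],[0,0,0]],[-1,[-0.008,-0.01,0.004],[0,0,0]],[-1,[-0.008,-0.01,0.004],[0,0,0]],[-1,[-0.008,-0.01,0.004],[0,0,0]],[-1,[-0.008,-0.01,0.004],[0,0,0]],[-1,[-0.008,-0.01,0.06],[0,0,0]],[-1,[-0.008,-0.01,0.16],[0,0,0]],[-1,[-0.008,-0.01,0.25],[0,0,0]],[-1,[-0.008,-0.01,0.28],[0,0,0]],[-1,[-0.008,-0.01,0.28],[0,0,0]],[-1,[-0.008,-0.01,0.28],[0,0,0]]]}}

```text
t: 17.83
tool_pos: [0.5775, 0.1564, 0.1626]
tool_rot: [2.015, 2.409, 0.005]
contact_force: [0.7, 0.4, -0.5]
opening: 0.0854
grip_force: 0.0
```

```bash
python3 - <<'E'
from h import *
uv();o=ctrl.get_obs()
json.dump(dict(p=o["tool_pos"].tolist(),r=o["tool_rot"].tolist()),open("cmd.json","w"))
R=orient(20.2);c=[.5605,.029]; go((np.array([*c,o["tool_pos"][2]]),R)); go((np.array([*c,.047]),R))
t=ctrl.get_image("top")[:,:,::-1].copy();cv2.imwrite("pics/t2.png",t)
for vm in(125,135):
    m,b=white(t,(298,195,38,35),vm); print("A",rect_world("top",m,b,.096,9)[:3])
    m,b=white(t,(262,195,35,34),vm); print("B",rect_world("top",m,b,.096,9)[:3])
E
```

```text
u 0.5958 v 0.0537 z 0.1626 az 10.20 Fu 0.7 Fv 0.2 Fz -0.5 open 0.0854 t 17.83
row [-0.042, -0.318, 0.0] [-0.001, 0.001, 0.056] min rows 3.1
row [-0.0, -0.0, -0.289] [0.0, -0.0, -0.0] min rows 2.8
A ((559.573974609375, 27.812801361083984), (61.618492126464844, 47.75508117675781), -70.20040321350098)
B ((606.1786499023438, 112.1874008178711), (13.773628234863281, 3.061662197113037), 89.90673828125)
A ((559.9527587890625, 27.796886444091797), (60.97124481201172, 46.800411224365234), -70.36734390258789)
B ((607.2029418945312, 114.70466613769531), (3.3623392581939697, 1.0208557844161987), 89.90628051757812)
```

Request:
{"api": "jog_arm", "payload": {"deltas": [[-1,[-0.014,-0.1,0],[0,0,0.02]],[-1,[-0.028,-0.2,0],[0,0,0.04]],[-1,[-0.042,-0.29,0],[0,0,0.055]],[-1,[-0.042,-0.318,0],[0,0,0.055]],[-1,[-0.042,-0.318,0],[0,0,0.055]],[-1,[-0.042,-0.318,0],[0,0,0.055]],[-1,[-0.042,-0.318,0],[0,0,0.055]]]}}

```text
t: 18.47
tool_pos: [0.5598, 0.0298, 0.1607]
tool_rot: [-1.798, -2.573, -0.002]
contact_force: [0.9, -0.0, -0.0]
opening: 0.0858
grip_force: 0.0
```

Request:
{"api": "jog_arm", "payload": {"deltas": [[-1,[0,0,-0.09],[0,0,0]],[-1,[0,0,-0.18],[0,0,0]],[-1,[0,0,-0.26],[0,0,0]],[-1,[0,0,-0.289],[0,0,0]],[-1,[0,0,-0.289],[0,0,0]],[1,[0,0,-0.289],[0,0,0]],[1,[0,0,-0.289],[0,0,0]],[1,[0,0,-0.289],[0,0,0]],[1,[0,0,-0.289],[0,0,0]],[1,[0,0,-0.289],[0,0,0]],[1,[0,0,-0.289],[0,0,0]],[1,[0,0,-0.289],[0,0,0]]]}}

```text
t: 19.47
tool_pos: [0.5622, 0.0288, 0.0493]
tool_rot: [1.798, 2.572, 0.007]
contact_force: [-1.1, 1.1, 6.9]
opening: 0.0459
grip_force: 22.8
```

```bash
python3 - <<'E'
from h import *
uv();o=ctrl.get_obs();p,r=cmd();state_err()
q=o["tool_pos"]; u,v=q@X,q@Y
R=orient(10); go((W(u,v,p[2]+.004),R)); go((W(.591,v,p[2]+.004),R)); go((W(.591,-.004,p[2]+.004),R));go((W(.600,-.004,p[2]+.004),R))
E
```

```text
u 0.5587 v -0.0693 z 0.0493 az 20.08 Fu -0.9 Fv 1.2 Fz 6.9 open 0.0459 t 19.47
err mm [ 1.5499 -0.4328  2.2908] deg 0.40893664608153063
row [0.004, -0.001, 0.01] [0.0, -0.0, -0.057] min rows 1.4
row [0.08, 0.014, 0.0] [0.0, -0.0, -0.0] min rows 0.8
row [-0.029, 0.161, 0.0] [0.0, -0.0, -0.0] min rows 1.6
row [0.022, 0.004, 0.0] [0.0, -0.0, -0.0] min rows 0.2
```

Request:
{"api": "jog_arm", "payload": {"deltas": [[1,[0.004,0,0.01],[0,0,-0.03]],[1,[0.004,0,0.01],[0,0,-0.057]],[1,[0.03,0.004,0.01],[0,0,-0.057]],[1,[0.06,0.009,0.01],[0,0,-0.057]],[1,[0.084,0.013,0.01],[0,0,-0.057]],[1,[0.084,0.013,0.01],[0,0,-0.057]],[1,[0.077,0.053,0.01],[0,0,-0.057]],[1,[0.07,0.093,0.01],[0,0,-0.057]],[1,[0.063,0.133,0.01],[0,0,-0.057]],[1,[0.06,0.15,0.01],[0,0,-0.057]],[1,[0.06,0.15,0.01],[0,0,-0.057]]]}}

```text
t: 20.38
tool_pos: [0.5837, 0.0899, 0.0504]
tool_rot: [-2.021, -2.405, -0.003]
contact_force: [0.3, -0.9, -1.7]
opening: 0.0456
grip_force: 22.1
```

```bash
python3 - <<'E'
from h import *
uv()
E
```

```text
u 0.5904 v -0.0128 z 0.0504 az 9.93 Fu 0.1 Fv -0.9 Fz -1.7 open 0.0456 t 20.38
```

Request:
{"api": "jog_arm", "payload": {"deltas": [[1,[-0.002,0.012,0],[0,0,0]],[1,[-0.004,0.024,0],[0,0,0]],[1,[-0.004,0.024,0],[0,0,0]],[1,[-0.004,0.024,0],[0,0,0]]]}}

```text
t: 20.72
tool_pos: [0.5836, 0.0931, 0.052]
tool_rot: [2.017, 2.399, -0.008]
contact_force: [-3.0, -15.6, 4.1]
opening: 0.0459
grip_force: 22.8
```

```bash
python3 - <<'E'
from h import *
uv()
E
```

```text
u 0.5909 v -0.0096 z 0.0520 az 9.87 Fu -5.6 Fv -14.8 Fz 4.1 open 0.0459 t 20.72
```

Request:
{"api": "jog_arm", "payload": {"deltas": [[1,[0.009,-0.003,0],[0,0,0]],[1,[0.018,-0.001,0],[0,0,0]],[1,[0.025,0,0],[0,0,0]],[1,[0.025,0,0],[0,0,0]]]}}

```text
t: 21.05
tool_pos: [0.5904, 0.0942, 0.0503]
tool_rot: [-2.022, -2.402, 0.015]
contact_force: [-10.5, -11.3, 6.8]
opening: 0.0457
grip_force: 22.9
```

```bash
python3 - <<'E'
from h import *
uv()
E
```

```text
u 0.5978 v -0.0098 z 0.0503 az 9.82 Fu -12.3 Fv -9.3 Fz 6.8 open 0.0457 t 21.05
```

Request:
{"api": "jog_arm", "payload": {"deltas": [[1,[-0.009,-0.007,0.003],[0,0,0]],[1,[-0.009,-0.007,0.003],[0,0,0]],[-1,[-0.009,-0.007,0.003],[0,0,0]],[-1,[-0.009,-0.007,0.003],[0,0,0]],[-1,[-0.009,-0.007,0.003],[0,0,0]],[-1,[-0.009,-0.007,0.003],[0,0,0]],[-1,[-0.009,-0.007,0.06],[0,0,0]],[-1,[-0.009,-0.007,0.16],[0,0,0]],[-1,[-0.009,-0.007,0.25],[0,0,0]],[-1,[-0.009,-0.007,0.28],[0,0,0]],[-1,[-0.009,-0.007,0.28],[0,0,0]],[-1,[-0.009,-0.007,0.28],[0,0,0]]]}}

```text
t: 22.05
tool_pos: [0.5895, 0.0959, 0.1631]
tool_rot: [2.022, 2.403, 0.005]
contact_force: [-0.1, 0.8, -0.3]
opening: 0.085
grip_force: 0.0
```

```bash
python3 - <<'E'
from h import *
uv();o=ctrl.get_obs()
json.dump(dict(p=o["tool_pos"].tolist(),r=o["tool_rot"].tolist()),open("cmd.json","w"))
R=orient(10);go((W(.5905,-.150,o["tool_pos"][2]),R)); go((W(.5905,-.150,.047),R))
E
```

```text
u 0.5972 v -0.0079 z 0.1631 az 9.84 Fu 0.1 Fv 0.8 Fz -0.3 open 0.0850 t 22.05
row [0.045, -0.353, 0.0] [-0.001, 0.001, 0.001] min rows 3.4
row [0.0, 0.0, -0.29] [0.0, -0.0, -0.0] min rows 2.8
```

Request:
{"api": "jog_arm", "payload": {"deltas": [[-1,[0.012,-0.1,0],[0,0,0]],[-1,[0.025,-0.2,0],[0,0,0]],[-1,[0.037,-0.3,0],[0,0,0]],[-1,[0.045,-0.353,0],[0,0,0]],[-1,[0.045,-0.353,0],[0,0,0]],[-1,[0.045,-0.353,0],[0,0,0]],[-1,[0.045,-0.353,0],[0,0,0]]]}}

```text
t: 22.63
tool_pos: [0.6059, -0.0447, 0.1602]
tool_rot: [-2.021, -2.401, -0.001]
contact_force: [-0.4, 0.3, 0.3]
opening: 0.0854
grip_force: 0.0
```

Request:
{"api": "jog_arm", "payload": {"deltas": [[-1,[0,0,-0.09],[0,0,0]],[-1,[0,0,-0.18],[0,0,0]],[-1,[0,0,-0.26],[0,0,0]],[-1,[0,0,-0.29],[0,0,0]],[-1,[0,0,-0.29],[0,0,0]],[1,[0,0,-0.29],[0,0,0]],[1,[0,0,-0.29],[0,0,0]],[1,[0,0,-0.29],[0,0,0]],[1,[0,0,-0.29],[0,0,0]],[1,[0,0,-0.29],[0,0,0]],[1,[0,0,-0.29],[0,0,0]],[1,[0,0,-0.29],[0,0,0]]]}}

```text
t: 23.63
tool_pos: [0.609, -0.0458, 0.0494]
tool_rot: [2.021, 2.4, 0.007]
contact_force: [-0.6, 0.7, 6.4]
opening: 0.0455
grip_force: 22.4
```

```bash
python3 - <<'E'
from h import *
uv()
E
```

```text
u 0.5918 v -0.1509 z 0.0494 az 9.82 Fu -0.5 Fv 0.8 Fz 6.4 open 0.0455 t 23.63
```

Request:
{"api": "jog_arm", "payload": {"deltas": [[1,[0,0,0.008],[0,0,0.002]],[1,[-0.01,0.06,0.008],[0,0,0.002]],[1,[-0.02,0.12,0.008],[0,0,0.002]],[1,[-0.029,0.165,0.008],[0,0,0.002]],[1,[-0.031,0.177,0.008],[0,0,0.002]],[1,[-0.031,0.177,0.008],[0,0,0.002]],[1,[-0.031,0.177,0.008],[0,0,0.002]]]}}

```text
t: 24.22
tool_pos: [0.5947, 0.025, 0.0497]
tool_rot: [2.015, 2.41, 0.003]
contact_force: [-0.3, 0.1, -1.1]
opening: 0.0459
grip_force: 21.6
```

```bash
python3 - <<'E'
from h import *
uv()
E
```

```text
u 0.5900 v -0.0786 z 0.0497 az 10.21 Fu -0.2 Fv 0.1 Fz -1.1 open 0.0459 t 24.22
```

Request:
{"api": "jog_arm", "payload": {"deltas": [[1,[-0.002,0.01,0],[0,0,0]],[1,[-0.004,0.02,0],[0,0,0]],[1,[-0.005,0.03,0],[0,0,0]],[1,[-0.005,0.03,0],[0,0,0]],[1,[-0.005,0.03,0],[0,0,0]]]}}

```text
t: 24.63
tool_pos: [0.5949, 0.029, 0.0522]
tool_rot: [2.007, 2.401, -0.012]
contact_force: [-0.2, -25.1, 5.9]
opening: 0.0459
grip_force: 22.2
```

```bash
python3 - <<'E'
from h import *
uv()
E
```

```text
u 0.5909 v -0.0747 z 0.0522 az 10.22 Fu -4.5 Fv -24.7 Fz 5.9 open 0.0459 t 24.63
```

Request:
{"api": "jog_arm", "payload": {"deltas": [[1,[0.001,-0.009,0],[0,0,0]],[1,[0.01,-0.008,0],[0,0,0]],[1,[0.019,-0.006,0],[0,0,0]],[1,[0.026,-0.005,0],[0,0,0]],[1,[0.026,-0.005,0],[0,0,0]]]}}

```text
t: 25.05
tool_pos: [0.6014, 0.0297, 0.0498]
tool_rot: [2.015, 2.409, -0.015]
contact_force: [-8.5, -16.7, 5.6]
opening: 0.0459
grip_force: 22.5
```

```bash
python3 - <<'E'
from h import *
uv()
E
```

```text
u 0.5974 v -0.0752 z 0.0498 az 10.19 Fu -11.3 Fv -15.0 Fz 5.6 open 0.0459 t 25.05
```

Request:
{"api": "jog_arm", "payload": {"deltas": [[1,[-0.009,-0.007,0.003],[0,0,0]],[1,[-0.009,-0.007,0.003],[0,0,0]],[-1,[-0.009,-0.007,0.003],[0,0,0]],[-1,[-0.009,-0.007,0.003],[0,0,0]],[-1,[-0.009,-0.007,0.003],[0,0,0]],[-1,[-0.009,-0.007,0.003],[0,0,0]],[-1,[-0.009,-0.007,0.06],[0,0,0]],[-1,[-0.009,-0.007,0.16],[0,0,0]],[-1,[-0.009,-0.007,0.25],[0,0,0]],[-1,[-0.009,-0.007,0.28],[0,0,0]],[-1,[-0.009,-0.007,0.28],[0,0,0]],[-1,[-0.009,-0.007,0.28],[0,0,0]]]}}

```text
t: 26.05
tool_pos: [0.5998, 0.0327, 0.1622]
tool_rot: [2.015, 2.409, 0.005]
contact_force: [0.1, -0.0, -1.1]
opening: 0.0857
grip_force: 0.0
```

```bash
python3 - <<'E'
from h import *
uv();o=ctrl.get_obs()
json.dump(dict(p=o["tool_pos"].tolist(),r=o["tool_rot"].tolist()),open("cmd.json","w"))
R=orient(10);go((W(.58,-.20,o["tool_pos"][2]),R)); go((W(.598,-.185,.052),R))
E
```

```text
u 0.5964 v -0.0720 z 0.1622 az 10.20 Fu 0.1 Fv -0.1 Fz -1.1 open 0.0857 t 26.05
row [0.015, -0.322, 0.0] [-0.0, 0.001, -0.001] min rows 3.1
row [0.038, 0.044, -0.276] [-0.0, -0.0, -0.0] min rows 2.7
```

Request:
{"api": "jog_arm", "payload": {"deltas": [[0,[0.005,-0.1,0],[0,0,0]],[0.5,[0.01,-0.2,0],[0,0,0]],[1,[0.015,-0.3,0],[0,0,0]],[1,[0.015,-0.322,0],[0,0,0]],[1,[0.015,-0.322,0],[0,0,0]],[1,[0.015,-0.322,0],[0,0,0]]]}}

```text
t: 26.55
tool_pos: [0.6042, -0.0959, 0.1592]
tool_rot: [-2.014, -2.405, -0.001]
contact_force: [-1.0, -0.4, -1.1]
opening: 0.0123
grip_force: 0.0
```

```bash
python3 - <<'E'
from h import *
uv()
s=ctrl.get_image("scene");t=ctrl.get_image("top")
cv2.imwrite("pics/t3.png",t[:,:,::-1])
cv2.imwrite("pics/s5.png",np.vstack([np.hstack([crop(s,275,150,100,95,4),crop(t,255,165,100,95,4)])])[:,:,::-1])
E
```

```text
u 0.5784 v -0.1994 z 0.1592 az 10.12 Fu -1.1 Fv -0.3 Fz -1.1 open 0.0123 t 26.55
```

View pics/s5.png

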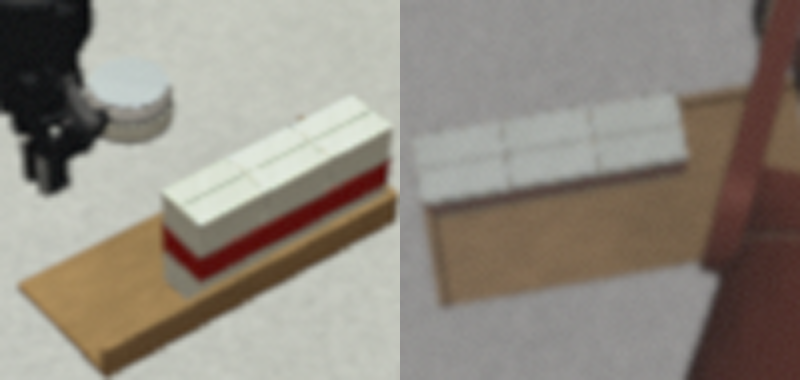

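The row looks straight and snug in both views: the three tops run from (415,165) to (688,130) in the right crop, along the back ledge and into the end corner. One gentle closing nudge from the open end will confirm it.

Request:
{"api": "jog_arm", "payload": {"deltas": [[1,[0.027,0.08,0],[0,0,0]],[1,[0.027,0.129,0],[0,0,0]],[1,[0.027,0.129,-0.09],[0,0,0]],[1,[0.027,0.129,-0.18],[0,0,0]],[1,[0.027,0.129,-0.25],[0,0,0]],[1,[0.027,0.129,-0.27],[0,0,0]],[1,[0.023,0.152,-0.27],[0,0,0]],[1,[0.019,0.174,-0.27],[0,0,0]],[1,[0.015,0.196,-0.27],[0,0,0]],[1,[0.013,0.208,-0.27],[0,0,0]],[1,[0.012,0.216,-0.27],[0,0,0]],[1,[0.012,0.216,-0.27],[0,0,0]]]}}

```text
t: 27.65
tool_pos: [0.6111, -0.0091, 0.0553]
tool_rot: [2.013, 2.409, 0.005]
contact_force: [-0.6, 0.1, 0.3]
opening: -0.0
grip_force: 0.0
```

```bash
python3 - <<'E'
from h import *
uv()
E
```

```text
u 0.6002 v -0.1151 z 0.0553 az 10.24 Fu -0.6 Fv 0.2 Fz 0.3 open -0.0000 t 27.65
```

Request:
{"api": "jog_arm", "payload": {"deltas": [[1,[-0.002,0.01,0],[0,0,0]],[1,[-0.003,0.016,0],[0,0,0]],[1,[-0.004,0.022,0],[0,0,0]],[1,[-0.004,0.022,0],[0,0,0]],[1,[-0.004,0.022,0],[0,0,0]]]}}

```text
t: 28.07
tool_pos: [0.6117, -0.0065, 0.0569]
tool_rot: [2.009, 2.4, -0.002]
contact_force: [1.6, -15.7, 4.1]
opening: 0.0004
grip_force: 0.0
```

```bash
python3 - <<'E'
from h import *
uv()
E
```

```text
u 0.6013 v -0.1126 z 0.0569 az 10.14 Fu -1.2 Fv -15.8 Fz 4.1 open 0.0004 t 28.07
```

Request:
{"api": "jog_arm", "payload": {"deltas": [[1,[0.003,-0.02,0],[0,0,0]],[1,[0.015,-0.09,0],[0,0,0]],[1,[0.02,-0.12,0.1],[0,0,0]],[1,[0.02,-0.15,0.2],[0,0,0]],[1,[0.02,-0.25,0.3],[0,0,0]],[1,[0.02,-0.35,0.3],[0,0,0]],[1,[0.02,-0.45,0.3],[0,0,0]],[1,[0.02,-0.5,0.3],[0,0,0]],[1,[0.02,-0.5,0.3],[0,0,0]],[1,[0.02,-0.5,0.3],[0,0,0]]]}}

```text
t: 28.9
tool_pos: [0.6163, -0.2027, 0.1736]
tool_rot: [-2.019, -2.406, -0.004]
contact_force: [-0.2, 0.7, 0.5]
opening: -0.0
grip_force: 0.0
```

```bash
python3 - <<'E'
from h import *
uv()
s=ctrl.get_image("scene");t=ctrl.get_image("top")[:,:,::-1].copy()
cv2.imwrite("pics/s6.png",np.hstack([crop(s,275,150,100,95,4)[:,:,::-1],crop(t,255,180,100,95,4)]))
for vm in(125,135):
    m,b=white(t,(256,186,74,48),vm,35)
    hsv=crop(t,256,186,74,48,8);c=rect_world("top",m,b,.096,9);print(c[:3],c[3])
E
```

```text
u 0.5718 v -0.3066 z 0.1736 az 10.00 Fu -0.1 Fv 0.7 Fz 0.5 open -0.0000 t 28.90
((567.7059936523438, 91.2574462890625), (199.09500122070312, 129.08802795410156), 89.91253662109375) [[255.5625 185.5625]
 [329.4375 185.5625]
 [329.4375 233.4375]
 [255.5625 233.4375]]
((567.7061767578125, 91.2574462890625), (199.09500122070312, 129.08761596679688), 89.91253662109375) [[255.5625 185.5625]
 [329.4375 185.5625]
 [329.4375 233.4375]
 [255.5625 233.4375]]
```

View pics/s6.png

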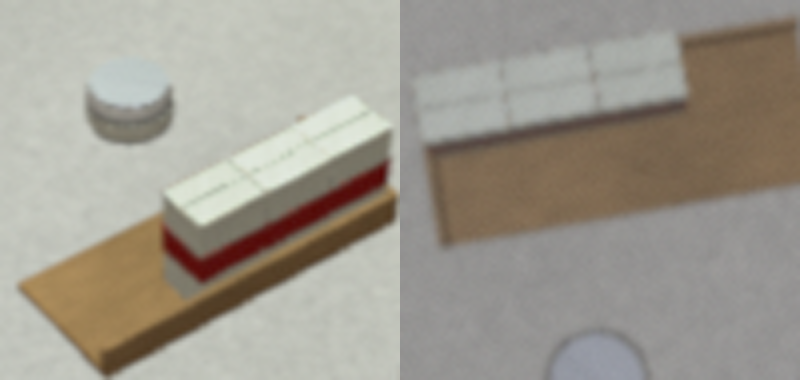

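The final view shows three tops in one line, with corners at about (415,78), (680,32), (688,98) and (428,145) in the right crop, flush to the ledges. Next is a quick numeric check of that before handing in.

```bash
python3 - <<'E'
from h import *
t=ctrl.get_image("top")[:,:,::-1].copy()
for vm in(150,153,156):
    m,b=white(t,(254,184,80,38),vm,25); r=rect_world("top",m,b,.096,9); c=np.array([*r[0],0])/1e3; print(vm,r[1:3],"u %.4f v %.4f"%(c@X,c@Y))
T=lambda x,y:(255+(x-400+.5)/4-.5,180+(y+.5)/4-.5)
for p in((415,78),(680,32),(688,98),(428,145)):
    w=plane("top",T(*p),.096); print(p,"u %.4f v %.4f"%(w@X,w@Y))
E
```

```text
150 ((193.9790496826172, 96.36688232421875), -88.89316189289093) u 0.5997 v -0.0059
153 ((186.62277221679688, 49.28599548339844), -79.4670934677124) u 0.6001 v -0.0072
156 ((180.34339904785156, 47.251312255859375), -79.557692527771) u 0.5995 v -0.0101
(415, 78) u 0.6181 v 0.0763
(680, 32) u 0.6178 v -0.1042
(688, 98) u 0.5726 v -0.1016
(428, 145) u 0.5719 v 0.0748
```

```bash
python3 -c "
from station import ctrl
print(ctrl.finish_job())"
```

```text
the job is handed in; nothing more can be done
None
```

The job is handed in: I stood the fallen carton up on the table, let go of it, took it again and put it in the tray, and all three now stand in a row that measures 180 x 47 mm, square to the tray within about half a degree, pressed against the back and end ledges, at 29 s on the clock.

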